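Pin the tester's drawbar and close the linchpin ring

TASK

Lock the drawbar of the small bench tester: take the linchpin out of its stand, feel for the drawbar's hole under the slot in the tester's nose, and push the pin gently down through it until its flange sits fully home on the nose. Then swing the pin's ring down over the free end of the nose, past the two spring balls, until it hangs closed against its end stop, and let go. Never force the pin or the ring against the tester, and leave the mouse, the spanner and the hardness block where they are.

Things in the scene. Friction and masses are not known exactly. Their poses are not given: they have to be found in the camera images.
- pin: Loose steel linchpin standing in the stand, 0.11-0.18 kg with ring. Origin on its axis at the flange's underside, z up, +x towards its ring (when open). Shank below: 10 mm diameter, 50 mm long, blunt: a 9 mm flat tip, 2 mm bevel. Flange 24 mm diameter, 4 mm thick; 12 mm neck up to z = 18 mm, grip head above. Upright, it goes into the slot with its +x towards the nose's free end.
- head (a point): Middle of the pin's grip head, 33 mm above the flange's underside. The head is 14 x 14 mm square, 30 mm high, faces square to the pin's x and y. Pinch it across the pin's y, fingertips at least 21 mm above the flange's underside, so that the ring on the +x side stays free.
- ring (a joint): Ring angle about the pin's y axis; hinge in the neck, 10 mm above the flange's underside. 0: level along the pin's +x; positive: down; 1.47: end stop, closed, hanging beside the pin's tip. A rigid U of 4 mm wire: two 55 mm legs at y = +-22 mm and a cross bar. Stays where left (friction 0.06 N m). On the seated pin it clicks past the nose's spring balls (2.5 N each) and is closed from 1.40 on.
- tab (a point): Rounded free edge (6 mm thick, 24 mm wide) of the thumb tab, which stands at right angles on the middle of the ring's cross bar: 55 mm out along the ring from the hinge, 28 mm off the ring's plane (up when the ring is level, pointing away from the nose's end when closed). Push here to swing the ring: down at first, at the end sideways towards the pin.
- slot (a point): Centre of the slot in the nose's top face, at that face's height, 115 mm above the bench; x level along the nose to its free end (19 mm from here), y across, z up. Slot 24 mm (x) by 14 mm (y), wall 8 mm. Pin home: its flange lies on this face, its origin at this height; come down on it slowly (15 mm/s). The drawbar and its hole lie below (see tester).
- tester: Fixed tester. Origin on the bench under the slot's centre, axes as the slot's. Nose 36 mm wide, 34 high. In it, 9 mm below its top, a tight steel drawbar 16 mm thick; its vertical 12 mm hole is at y = 0 but up to 6 mm either way along x from the slot's centre: unmeasured, to be felt. Below, an 8 mm wall, slot 27 x 16. Pin or ring on tester: over 40 N is forcing.
- housing (a point): Centre of the top of the tester's cream housing, a box 200 x 220 mm and about 160 mm high behind the nose; its front face is 100 mm from the slot's centre on the slot's -x side. Axes as the tester's.
- balls (a point): Point midway between the two spring balls, which stick 3.5 mm out of the nose's two flanks (at y = +-18 mm), 16 mm from the slot's centre towards the free end and 15 mm below the nose's top. Each gives way by 1.5 mm (about 2.5 N) when a leg of the ring passes.
- stand: Grey plastic block 70 x 70 x 62 mm fixed on the bench, holding the pin in a 13 mm hole, 56 mm deep, in the middle of its top. Origin at the centre of its underside.
- mouse: Grey computer mouse, 100 x 58 x 32 mm, bystander; origin under its centre.
- spanner: Steel spanner, 160 mm long, lying flat, bystander; origin under its middle.
- block: Round steel hardness reference block, 60 mm diameter, 14 mm high, bystander; origin under its centre.
Things that resemble listed ones, but are neither listed nor needed, are in the scene too. What is shaped like the pin but turquoise is not meant.

How it is judged:
By the outcome, as a careful person would: the job done as asked, in the order asked, and still so for the second after the job is handed in, with the robot touching nothing.
It also fails if it takes over 72 s, if anything falls off the work surface, if the arm or the gripper's body presses on something with over 40 N, if the wrist force passes 120 N, or if a joint passes its speed limit or range.

ROBOT

A 6-joint arm with a two-finger parallel gripper is mounted at the origin on the work surface. World frame = base frame: x ahead of the robot, y to its left, z up, the work surface at z = 0. Lengths are in mm, angles in rad, forces in N, time in s.
With the tool pointing down it reaches from about 350 to 775 mm from the base axis. Payload 7.3 kg.
Tool frame: the origin (TCP) lies at the centre of the arm's flange, where the gripper is bolted on; the fingertips stand 178 mm ahead of it and the grasp point (between the pads) lies 159 mm ahead of it; z points along the fingers, y is the direction in which the jaws open and shut (so a half turn about z gives the same grasp; the last joint's range is limited). The gripper opens to 92 mm and grips with 3 to 60 N. Pads are 19 mm wide; open, the fingers measure 130 mm over their backs; the gripper's body (75 mm by 190 mm) begins 47 mm behind the grasp point.
Start: joints at [-1.278, 0.342, 1.524, -0, 1.275, -0.146], TCP at [223.067, -475.257, 404.741] pointing down, gripper open.
Joint ranges: [-2.53, 2.53], [-0.77, 2.02], [0.04, 2.7], [-1, 4.14], [0.28, 2.66], [-3.11, 3.11]. Speed limits (rad/s): [2.57, 2.57, 3.14, 3.14, 3.14, 3.14].

INTERFACE

Orientations are given as [roll, pitch, yaw] about the fixed x, y, z axes, in that order (R = Rz(yaw) Ry(pitch) Rx(roll)).
In Python, from plant import get_obs, capture, close_job gives the robot as it stands. The module is installed in compiled form; this text tells all that it offers.
- The arm moves only by the shell command python3 -m pendant 'ROWS'. ROWS is JSON, a list of rows, each a list of 3 entries, a list of its own where there are three numbers: the shift along the tool's x, y, z in m, then the turn, a rotation vector about the tool's x, y, z in rad, then the finger opening in m, from 0 to 0.0918. In form: [[[tx, ty, tz], [wx, wy, wz], fingers], ...]. A call has 1 to 10 rows; each row is the pose to reach, as a shift and turn from the pose commanded when the call began, along the tool's axes at that moment; what a row does not reach only later rows make up. A row lasts 1/12 s, in which the tool goes at most 41.7 mm and 7.16 degrees, less where a joint would pass 70% of its speed; a pose out of reach is approached as far as the arm can. A call with a gripper value outside its range is refused whole. The fingers move at their own pace and stop on an object; the grip force is fixed at half the most. Time passes only in rows, so rows that repeat a pose let the fingers close. It gives the time, the measured TCP pose, the force and the opening at its end, in the units of the state.
- get_obs(): the state, without advancing time (a new reading comes with each control period).
- capture(name): name is "side" or "top"; returns a dict with "color" (480x640x3 uint8, red, green, blue), "mtx" (3x3 intrinsics, pixels), "rvec" (rotation vector, rad) and "tvec" (3), from world to camera coordinates, as OpenCV has them. Camera axes: x right, y down, z forward; pixel columns grow to the right and rows downward; lengths in mm; the calibration is good to about 2 mm. A picture is of the moment at which its call begins. There is no depth.
- close_job(): hands the job in, once; it reports no verdict.
The state is a dict: "time": time; "joint_positions": joint angles; "dq": joint speeds; "tau": joint torques, N m; "tool_pos": TCP position; "tcp_rot": TCP orientation; "contact_force": force on the tool from outside, world axes, zero at the start; "moment": the same for the moment, N m; "grip_width": finger opening in mm.
Only numpy, scipy, OpenCV 4.12 (cv2) and the standard library are available. Lean on these libraries where they do the work, as an engineer would, in place of code of your own. Each camera call takes 0.05 s, during which the arm holds its last target. There are 200 camera calls.

## Working session

There is one attempt and no reset: what is moved stays moved. The work goes in short steps, Python scripts to look and compute and a shell command to move; the robot and the scene stay as the last step left them, time stands still between calls to the robot, and variables do not carry over. Pictures are saved under pics/ and viewed, about 8 in all and at most 12, crops included, and the job is handed in when it is done.

```bash
mkdir -p pics
cat > h.py <<'E'
import numpy as np, cv2
from plant import get_obs, capture, close_job
from scipy.spatial.transform import Rotation as R
def cap(n,f=None):
    c=capture(n)
    if f: cv2.imwrite('pics/'+f,c['color'][:,:,::-1])
    return c
def ray(c,uv):
    Rm=cv2.Rodrigues(np.array(c['rvec'],float))[0]; t=np.array(c['tvec'],float).ravel()
    p=cv2.undistortPoints(np.array([[uv]],float),np.array(c['mtx'],float),None).ravel()
    return -Rm.T@t, Rm.T@np.array([p[0],p[1],1.])
def onz(c,uv,z):
    o,d=ray(c,uv); return o+d*(z-o[2])/d[2]
def tri(c1,u1,c2,u2):
    o1,d1=ray(c1,u1);o2,d2=ray(c2,u2)
    s=np.linalg.lstsq(np.c_[d1,-d2],o2-o1,rcond=None)[0]
    a=o1+d1*s[0];b=o2+d2*s[1]; return (a+b)/2,np.linalg.norm(a-b)
def proj(c,P):
    return cv2.projectPoints(np.array([P],float),np.array(c['rvec'],float),np.array(c['tvec'],float),np.array(c['mtx'],float),None)[0].ravel()
E
python3 - <<'E'
from h import *
a=cap('top');b=cap('side')
cv2.imwrite('pics/a.png',a['color'][:,:,::-1]);cv2.imwrite('pics/b.png',b['color'][:,:,::-1])
for c in(a,b):print(ray(c,(320,240)),np.array(c['mtx']).tolist())
print(get_obs())
E
```

```text
(array([384.96864691, -88.33463606, 941.97727932]), array([ 0.25097491,  0.0235447 , -0.96792814])) [[517.4900778439751, 0.0, 328.9356056552402], [0.0, 517.4900778439751, 245.88877779547525], [0.0, 0.0, 1.0]]
(array([165.99752678, 546.72686434, 740.21769172]), array([ 0.43560069, -0.63995303, -0.63307046])) [[518.4040778655929, 0.0, 323.9825977398372], [0.0, 518.4040778655929, 238.62512825030757], [0.0, 0.0, 1.0]]
{'time': 0.1, 'joint_positions': array([-1.27802713e+00,  3.42622367e-01,  1.52489975e+00,  1.38164194e-05,
        1.27542942e+00, -1.45999986e-01]), 'dq': array([ 8.58766700e-05, -7.05544969e-06, -2.07263670e-03,  4.30041195e-04,
        2.54462630e-04, -7.52063825e-04]), 'tau': array([ 1.35377450e-03, -4.32001340e+01, -2.44696140e+01,  7.19775539e-02,
        5.25939942e-02, -3.10624819e-05]), 'tool_pos': array([ 223.01937491, -475.14016511,  404.13781951]), 'tcp_rot': array([-3.14025015e+00, -2.10764992e-04,  4.38765009e-01]), 'contact_force': array([0.76683923, 0.0101514 , 0.94835278]), 'moment': array([ 0.03468903, -0.00228897, -0.04937653]), 'grip_width': 91.7391350715133}
```

View pics/a.png

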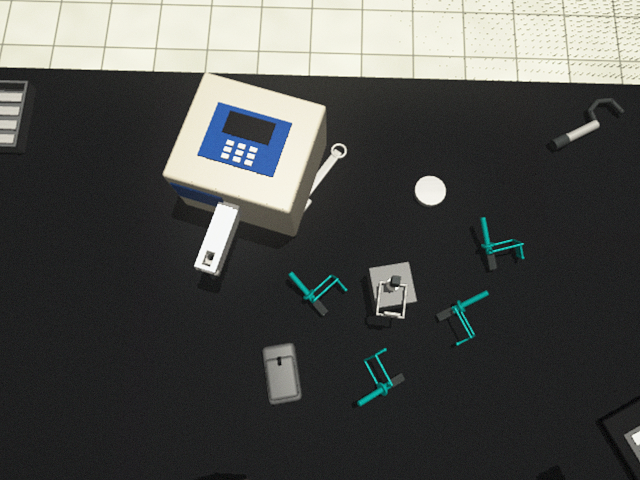

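View pics/b.png

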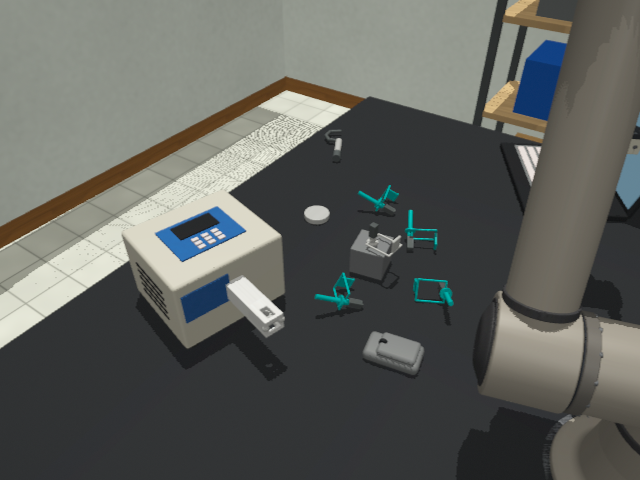

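In the top picture the tester's nose runs from (228,205) to its free end at (205,272), with the slot at about (208,258). The grey stand is at (392,288), holding a steel pin with its head at about (395,282) and its ring pointing down-image. The four pin shapes at (315,290), (380,380), (462,310) and (495,250) are turquoise decoys lying on the bench. In the side picture the head is at (374,230) and the slot at (267,311). The next crop should confirm this.

Run:
```python
import cv2,numpy as np
a=cv2.imread('pics/a.png');b=cv2.imread('pics/b.png')
def cr(i,x,y,w=80,h=60): return cv2.resize(i[y:y+h,x:x+w],(400,300),interpolation=cv2.INTER_CUBIC)
m=np.vstack([np.hstack([cr(a,355,260),cr(b,335,215)]),np.hstack([cr(a,180,220),cr(b,215,275)])])
cv2.imwrite('pics/c.png',m)
```

```text
(no output)
```

View pics/c.png

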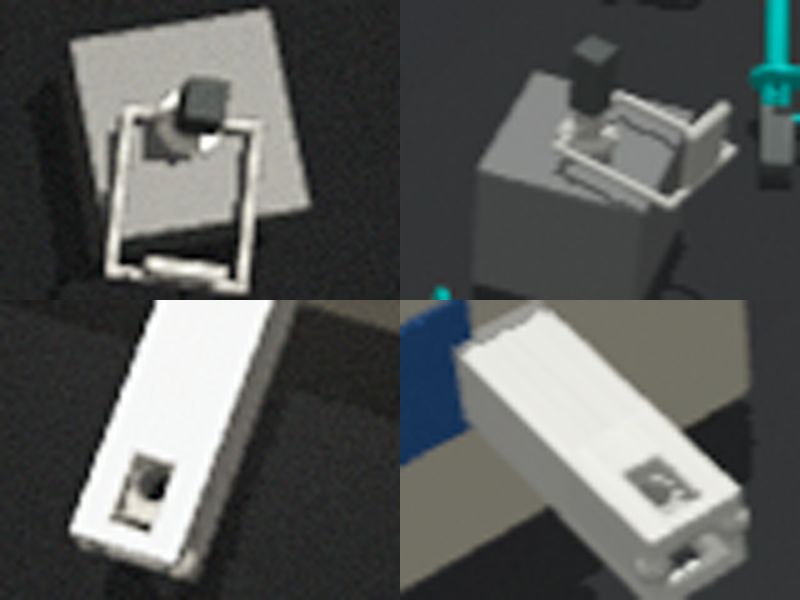

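The crop confirms it. The loose pin is steel with a dark grey head, standing in the grey stand, with its ring level and its tab up. In the slot I see a darker round hole towards the housing side.

Run:
```python
from h import *
a=cap('top');b=cap('side')
A=lambda x,y:(355+x/5-.4,260+y/5-.4); B=lambda x,y:(335+(x-400)/5-.4,215+y/5-.4)
N=lambda x,y:(180+x/5-.4,220+(y-300)/5-.4); M=lambda x,y:(215+(x-400)/5-.4,275+(y-300)/5-.4)
for n,p,q in [('headtop',(207,100),(597,50)),('cornL',(112,272),(672,203)),('cornR',(240,288),(733,150)),('hingeL',(128,110),(560,143))]:
    print(n,*tri(a,A(*p),b,B(*q)))
print('headtop z110',onz(a,A(207,100),110),onz(b,B(597,50),110))
for z in(72,):
  P=[onz(a,A(*p),z) for p in[(128,110),(112,272),(257,125),(240,288)]]
  print(np.round(P,1),[np.degrees(np.arctan2(*(P[i+1]-P[i])[1::-1])) for i in(0,2)])
  d=P[3]-P[1];print('bar',np.degrees(np.arctan2(d[0],-d[1])))
print('stand',*[onz(a,A(*p),62)[:2].round(1) for p in[(70,42),(270,10),(310,205),(120,240)]])
S=[onz(a,N(*p),115)[:2] for p in[(136,454),(175,462),(150,530),(111,520)]]
print('slot top',np.round(S,1),np.mean(S,0))
S2=[onz(b,M(*p),115)[:2] for p in[(624,470),(660,457),(703,490),(668,508)]]
print('slot side',np.round(S2,1),np.mean(S2,0))
E_=[onz(a,N(*p),115)[:2] for p in[(157,300),(72,535),(180,563),(272,310)]]
print('nose top',np.round(E_,1));F=[onz(b,M(*p),115)[:2] for p in[(458,350),(640,543),(742,487),(548,310)]];print('nose side',np.round(F,1))
for e in(E_,F):print([np.degrees(np.arctan2(*(e[1]-e[0])[::-1])),np.degrees(np.arctan2(*(e[2]-e[3])[::-1]))])
print('hole@106',onz(a,N(152,485),106))
# housing top corners from top view by cream mask
g=cv2.cvtColor(a['color'],cv2.COLOR_RGB2HSV)
P=[onz(a,p,160)[:2] for p in[(208,73),(326,105),(292,233),(164,176)]];print('housing',np.round(P,1))
```

```text
headtop [ 538.76824859 -194.17210914  107.79017066] 1.4984114336468237
cornL [ 486.0830003  -166.62382828   72.25773552] 2.0126293805738764
cornR [ 481.76856738 -209.64767121   71.97572545] 1.4912050603725029
hingeL [ 540.60092026 -171.67318319   73.98837269] 1.2022682882053701
headtop z110 [ 537.65302451 -194.14932269  110.        ] [ 538.21054172 -191.42240857  110.        ]
[[ 540.4 -172.1   72. ]
 [ 485.2 -167.    72. ]
 [ 536.5 -216.    72. ]
 [ 481.1 -209.9   72. ]] [np.float64(174.74140562371846), np.float64(173.74965079730887)]
bar -5.461307059267802
stand [ 565.5 -152.8] [ 578.9 -222.2] [ 511.1 -235.3] [ 497.3 -170.5]
slot top [[576.3 117. ]
 [574.  104. ]
 [551.  110.3]
 [554.  123.3]] [563.8346389  113.65788468]
slot side [[577.9 117.4]
 [571.8 106.2]
 [551.1 109.8]
 [555.5 122.3]] [564.08529606 113.92461072]
nose top [[629.2 114.6]
 [548.6 135.6]
 [540.4  99.6]
 [626.9  76. ]]
nose side [[660.8 106.1]
 [553.5 139. ]
 [541.4 101.6]
 [648.5  73.4]]
[np.float64(165.39495894249805), np.float64(164.71669572390815)]
[np.float64(162.985991476154), np.float64(165.26858678980616)]
hole@106 [568.03096142 113.07327379 106.        ]
housing [[874.8 130.3]
 [820.7 -71.6]
 [597.8 -25.1]
 [686.8 185.3]]
```

```bash
cat >> h.py <<'E'
def row(p,yaw,tilt=0.,off=(0,0,0)):
    """rows entry for TCP pos p (mm), yaw; tilt = turn about tool y. Relative to measured pose."""
    o=get_obs(); R0=R.from_euler('xyz',o['tcp_rot']); R1=R.from_euler('xyz',[np.pi,0,yaw])*R.from_rotvec([0,tilt,0])
    t=R0.inv().apply(np.array(p,float)-o['tool_pos'])/1000; w=(R0.inv()*R1).as_rotvec()
    print(np.round(t,4).tolist(),np.round(w,4).tolist(),'F',o['contact_force'].round(1),'g',round(o['grip_width'],1),'t',o['time'],'pos',o['tool_pos'].round(1),'rot',o['tcp_rot'].round(4))
E
python3 -c "
from h import *
row([538.5,-193.5,333],-.0977)"
```

```text
[0.4052, -0.1209, 0.0715] [-0.001, 0.0001, 0.5365] F [-0.5  0.8  0.5] g 91.6 t 0.2 pos [ 223.1 -475.2  404.3] rot [-3.1407e+00 -2.0000e-04  4.3880e-01]
```

```bash
python3 -m pendant '[[[0.4052,-0.1209,0.071],[0,0,0.5365],0.05],[[0.4052,-0.1209,0.071],[0,0,0.5365],0.05],[[0.4052,-0.1209,0.071],[0,0,0.5365],0.05],[[0.4052,-0.1209,0.071],[0,0,0.5365],0.05],[[0.4052,-0.1209,0.071],[0,0,0.5365],0.05],[[0.4052,-0.1209,0.071],[0,0,0.5365],0.05],[[0.4052,-0.1209,0.071],[0,0,0.5365],0.05],[[0.4052,-0.1209,0.071],[0,0,0.5365],0.05],[[0.4052,-0.1209,0.071],[0,0,0.5365],0.05],[[0.4052,-0.1209,0.071],[0,0,0.5365],0.05]]'; python3 -c "
from h import *
row([538.5,-193.5,333],-.0977)"
```

```text
time: 1.03
tool_pos: [519.2, -210.4, 337.9]
tcp_rot: [3.142, 0.0, -0.098]
contact_force: [0.6, -0.9, 0.6]
grip_width: 50.0
[0.0176, -0.0187, 0.0049] [0.0001, 0.0002, 0.0001] F [ 0.6 -0.9  0.6] g 50.0 t 1.0333 pos [ 519.2 -210.4  337.9] rot [ 3.1415e+00  2.0000e-04 -9.7600e-02]
```

```bash
python3 -m pendant '[[[0.0176,-0.0187,0.005],[0,0,0],0.05],[[0.0176,-0.0187,0.025],[0,0,0],0.05],[[0.0176,-0.0187,0.043],[0,0,0],0.05],[[0.0176,-0.0187,0.043],[0,0,0],0.05],[[0.0176,-0.0187,0.043],[0,0,0],0.05]]'
python3 - <<'E'
from h import *
b=cap('side');a=cap('top')
f=lambda c,x,y:cv2.resize(c['color'][y:y+90,x:x+120,::-1],(400,300),interpolation=cv2.INTER_CUBIC)
cv2.imwrite('pics/d.png',np.hstack([f(b,315,170),f(a,330,230)]))
row([538.5,-193.5,263],-.0977)
E
```

```text
time: 1.45
tool_pos: [537.1, -195.0, 294.7]
tcp_rot: [-3.141, 0.002, -0.098]
contact_force: [-0.5, 0.5, 0.2]
grip_width: 49.8
[0.0008, -0.0023, 0.0334] [0.0006, -0.0014, -0.0006] F [-0.6 -0.5 -0.4] g 50.4 t 1.55 pos [ 537.4 -195.7  296.4] rot [ 3.1409e+00 -1.4000e-03 -9.8300e-02]
```

View pics/d.png

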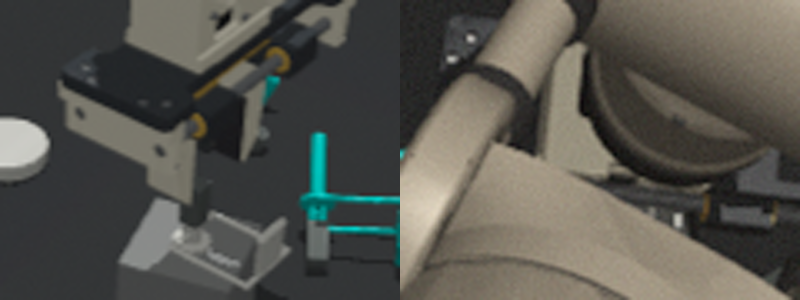

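The left crop (side view) shows the near finger beside the head, with the ring clear. The top view is hidden by the arm. I'll go down and grip.

```bash
python3 -m pendant '[[[0.001,-0.001,0.015],[0,0,0],0.05],[[0.001,-0.001,0.028],[0,0,0],0.05],[[0.001,-0.001,0.033],[0,0,0],0.05],[[0.001,-0.001,0.033],[0,0,0],0.05],[[0.001,-0.001,0.033],[0,0,0],0.05]]'; python3 -m pendant '[[[0,0,0],[0,0,0],0.03],[[0,0,0],[0,0,0],0.02],[[0,0,0],[0,0,0],0.015],[[0,0,0],[0,0,0],0],[[0,0,0],[0,0,0],0],[[0,0,0],[0,0,0],0],[[0,0,0],[0,0,0],0],[[0,0,0],[0,0,0],0]]'; python3 -c "
from h import *
row([538.5,-193.5,263],-.0977)"
```

```text
time: 1.97
tool_pos: [538.5, -194.7, 263.3]
tcp_rot: [3.141, -0.001, -0.098]
contact_force: [-0.1, -0.6, -0.5]
grip_width: 50.2
time: 2.63
tool_pos: [538.4, -194.3, 262.5]
tcp_rot: [3.141, -0.0, -0.098]
contact_force: [-0.4, 0.3, 0.9]
grip_width: 13.7
[0.0, -0.0008, -0.0005] [0.0001, -0.0001, 0.0001] F [-0.4  0.3  0.9] g 13.7 t 2.6333 pos [ 538.4 -194.3  262.5] rot [ 3.1415e+00 -1.0000e-04 -9.7600e-02]
```

```bash
python3 -m pendant '[[[0,0,-0.008],[0,0,0],0],[[0,0,-0.02],[0,0,0],0],[[0,0,-0.04],[0,0,0],0],[[0,0,-0.065],[0,0,0],0],[[0,0,-0.09],[0,0,0],0],[[0,0,-0.115],[0,0,0],0],[[0,0,-0.115],[0,0,0],0],[[0,0,-0.115],[0,0,0],0]]'; python3 -c "
from h import *
row([564,113.8,378],-.2618)
a=cap('top');b=cap('side')
f=lambda c,x,y:cv2.resize(c['color'][y:y+90,x:x+120,::-1],(400,300),interpolation=cv2.INTER_CUBIC)
cv2.imwrite('pics/e.png',np.hstack([f(b,315,140),f(a,330,230)]))
"
```

```text
time: 3.3
tool_pos: [538.4, -194.3, 379.0]
tcp_rot: [3.14, -0.003, -0.098]
contact_force: [-0.2, -0.1, -1.0]
grip_width: 13.7
[-0.0046, -0.3091, 0.0006] [0.001, -0.0031, 0.1641] F [-0.2 -0.1 -1. ] g 13.7 t 3.3 pos [ 538.4 -194.3  379. ] rot [ 3.1403e+00 -3.0000e-03 -9.7700e-02]
```

View pics/e.png

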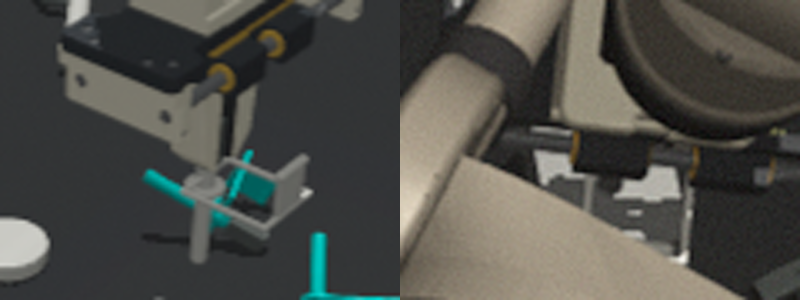

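The pin came out upright, shank free and ring level, and reads about 1 N in the gripper. Next I'll take it over the slot, at the hole offset I saw (about x = -4).

```bash
python3 -c "
from h import *
row([567.9,112.8,378],-.2618)"
python3 -m pendant '[[[-0.0007,-0.3085,0.0],[0,0,0.164],0],[[-0.0007,-0.3085,0.0],[0,0,0.164],0],[[-0.0007,-0.3085,0.0],[0,0,0.164],0],[[-0.0007,-0.3085,0.0],[0,0,0.164],0],[[-0.0007,-0.3085,0.0],[0,0,0.164],0],[[-0.0007,-0.3085,0.0],[0,0,0.164],0],[[-0.0007,-0.3085,0.0],[0,0,0.164],0],[[-0.0007,-0.3085,0.0],[0,0,0.164],0],[[-0.0007,-0.3085,0.0],[0,0,0.164],0],[[-0.0007,-0.3085,0.0],[0,0,0.164],0]]'
python3 -m pendant '[[[0,0,0],[0,0,0],0],[[0,0,0],[0,0,0],0],[[0,0,0],[0,0,0],0]]'
python3 -c "
from h import *
row([567.9,112.8,378],-.2618)
a=cap('top');b=cap('side')
f=lambda c,x,y:cv2.resize(c['color'][y:y+60,x:x+80,::-1],(400,300),interpolation=cv2.INTER_CUBIC)
cv2.imwrite('pics/f.png',np.hstack([f(b,225,270),f(a,170,220)]))
"
```

```text
[-0.0002, -0.3084, -0.0014] [-0.0005, 0.0019, 0.1641] F [ 0.6 -0.2 -1.1] g 13.9 t 3.4 pos [ 538.  -194.1  376.4] rot [-3.141e+00  1.800e-03 -9.770e-02]
time: 4.23
tool_pos: [567.4, 113.9, 375.6]
tcp_rot: [3.14, 0.003, -0.259]
contact_force: [0.3, -0.1, -2.2]
grip_width: 13.9
time: 4.48
tool_pos: [567.8, 111.5, 377.0]
tcp_rot: [3.141, 0.001, -0.264]
contact_force: [1.3, 1.0, -1.3]
grip_width: 13.9
[-0.0003, -0.0013, -0.001] [0.0005, 0.0006, -0.0018] F [ 1.3  1.  -1.3] g 13.9 t 4.4833 pos [567.8 111.5 377. ] rot [ 3.1411e+00  6.0000e-04 -2.6360e-01]
```

View pics/f.png

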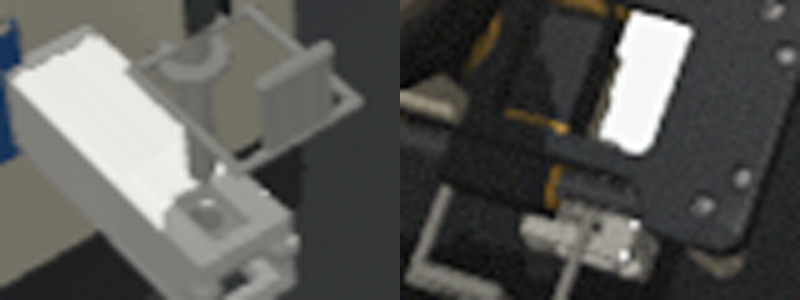

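```bash
python3 -c "
from h import *
b=cap('side')
B=lambda x,y:(225+x/5-.4,270+y/5-.4)
c=np.array([564,113.8]);ux=np.array([np.cos(np.radians(165)),np.sin(np.radians(165))]);uy=np.array([-ux[1],ux[0]])
def s(p):return p.round(1),'slot xy',((p[:2]-c)@ux).round(1),((p[:2]-c)@uy).round(1)
print('tip',s(onz(b,B(203,178),126)))
print('hole',s(onz(b,B(209,214),106)))
t=np.r_[567.9,112.8]
print(proj(b,[*t,126]),proj(b,[564,113.8,115]))
row([567.9,112.8,378],-.2618)
"
```

```text
tip (array([567.7, 113.9, 126. ]), 'slot xy', np.float64(-3.5), np.float64(-1.0))
hole (array([568.9, 111.3, 106. ]), 'slot xy', np.float64(-5.3), np.float64(1.1))
[265.5068455  304.74843081] [267.41947198 310.79493932]
[-0.0002, -0.0009, -0.0007] [0.0001, 0.0, -0.0013] F [-0.9 -0.2 -1.1] g 14.0 t 4.6333 pos [567.8 111.9 377.3] rot [ 3.1415  0.     -0.2631]
```

```bash
cat > chk.py <<'E'
import sys,numpy as np
from plant import get_obs
lim=float(sys.argv[1]); base=np.array([0,0,float(sys.argv[2]) if len(sys.argv)>2 else -1.2])
o=get_obs(); d=o['contact_force']-base
print('F',d.round(1),'M',o['moment'].round(2),'pos',o['tool_pos'].round(1),'t',round(o['time'],2))
sys.exit(np.linalg.norm(d)>lim)
E
P="python3 -m pendant"
{ $P '[[[0,-0.0009,0.002],[0,0,0],0],[[0,-0.0009,0.004],[0,0,0],0],[[0,-0.0009,0.006],[0,0,0],0],[[0,-0.0009,0.008],[0,0,0],0],[[0,-0.0009,0.008],[0,0,0],0]]' && python3 chk.py 4 &&
$P '[[[0,0,0.001],[0,0,0],0],[[0,0,0.002],[0,0,0],0],[[0,0,0.003],[0,0,0],0]]' && python3 chk.py 4 &&
$P '[[[0,0,0.001],[0,0,0],0],[[0,0,0.002],[0,0,0],0],[[0,0,0.003],[0,0,0],0]]' && python3 chk.py 4 &&
$P '[[[0,0,0.001],[0,0,0],0],[[0,0,0.002],[0,0,0],0],[[0,0,0.003],[0,0,0],0]]' && python3 chk.py 4 &&
$P '[[[0,0,0.001],[0,0,0],0],[[0,0,0.002],[0,0,0],0]]' && python3 chk.py 4 &&
$P '[[[0,0,0.001],[0,0,0],0],[[0,0,0.002],[0,0,0],0]]' && python3 chk.py 4 &&
$P '[[[0,0,0.001],[0,0,0],0],[[0,0,0.002],[0,0,0],0]]' && python3 chk.py 4 &&
$P '[[[0,0,0.001],[0,0,0],0],[[0,0,0.002],[0,0,0],0]]' && python3 chk.py 4 &&
$P '[[[0,0,0.001],[0,0,0],0],[[0,0,0.002],[0,0,0],0]]' && python3 chk.py 4; } | grep '^F'
```

```text
F [ 0.4 -0.5 -0.3] M [ 0.03  0.02 -0.01] pos [567.9 113.7 368.7] t 5.05False
```

```bash
sed -i 's/sys.exit(\(.*\))$/sys.exit(int(\1))/' chk.py
P="python3 -m pendant"
{ $P '[[[0,0,0.001],[0,0,0],0],[[0,0,0.002],[0,0,0],0],[[0,0,0.003],[0,0,0],0]]' && python3 chk.py 4 &&
$P '[[[0,0,0.001],[0,0,0],0],[[0,0,0.002],[0,0,0],0],[[0,0,0.003],[0,0,0],0]]' && python3 chk.py 4 &&
$P '[[[0,0,0.001],[0,0,0],0],[[0,0,0.002],[0,0,0],0],[[0,0,0.003],[0,0,0],0]]' && python3 chk.py 4 &&
$P '[[[0,0,0.001],[0,0,0],0],[[0,0,0.002],[0,0,0],0]]' && python3 chk.py 4 &&
$P '[[[0,0,0.001],[0,0,0],0],[[0,0,0.002],[0,0,0],0]]' && python3 chk.py 4 &&
$P '[[[0,0,0.001],[0,0,0],0],[[0,0,0.002],[0,0,0],0]]' && python3 chk.py 4 &&
$P '[[[0,0,0.001],[0,0,0],0],[[0,0,0.002],[0,0,0],0]]' && python3 chk.py 4 &&
$P '[[[0,0,0.001],[0,0,0],0],[[0,0,0.002],[0,0,0],0]]' && python3 chk.py 4; } | grep '^F'
```

```text
F [-0.1 -0.8 -0.7] M [-0.    0.05 -0.01] pos [568.  113.7 366.3] t 5.3
F [-0.1 -0.1 -0.8] M [ 0.07 -0.04  0.01] pos [568.  113.7 363.2] t 5.55
F [0.6 0.1 0.1] M [ 0.01  0.02 -0.03] pos [568.  113.7 360.2] t 5.8
F [-0.5  0.4 -1.1] M [ 0.    0.   -0.01] pos [568.  113.7 358.2] t 5.97
F [ 1.1 -0.5 -0.5] M [ 0.01 -0.05  0.05] pos [568.  113.7 356.2] t 6.13
F [ 0.7  0.6 -0.1] M [0.03 0.07 0.01] pos [568.  113.6 354.2] t 6.3
F [-0.7 -0.3 -0.5] M [ 0.02 -0.02  0.  ] pos [568.  113.7 352.3] t 6.47
F [-1.2 -0.2 -1.2] M [0.09 0.01 0.  ] pos [568.  113.7 350.3] t 6.63
```

No contact, and the tip is already below the drawbar's top face (about 99 mm), so it has found the hole. I'll carry on down slowly.

```bash
P="python3 -m pendant"
{ $P '[[[0,0,0.001],[0,0,0],0],[[0,0,0.002],[0,0,0],0],[[0,0,0.003],[0,0,0],0]]' && python3 chk.py 4 &&
$P '[[[0,0,0.001],[0,0,0],0],[[0,0,0.002],[0,0,0],0],[[0,0,0.003],[0,0,0],0]]' && python3 chk.py 4 &&
$P '[[[0,0,0.001],[0,0,0],0],[[0,0,0.002],[0,0,0],0],[[0,0,0.003],[0,0,0],0]]' && python3 chk.py 4 &&
$P '[[[0,0,0.001],[0,0,0],0],[[0,0,0.002],[0,0,0],0],[[0,0,0.003],[0,0,0],0]]' && python3 chk.py 4 &&
$P '[[[0,0,0.001],[0,0,0],0],[[0,0,0.002],[0,0,0],0],[[0,0,0.003],[0,0,0],0]]' && python3 chk.py 4 &&
$P '[[[0,0,0.001],[0,0,0],0],[[0,0,0.002],[0,0,0],0],[[0,0,0.003],[0,0,0],0]]' && python3 chk.py 4 &&
$P '[[[0,0,0.001],[0,0,0],0],[[0,0,0.002],[0,0,0],0],[[0,0,0.003],[0,0,0],0]]' && python3 chk.py 4 &&
$P '[[[0,0,0.001],[0,0,0],0],[[0,0,0.002],[0,0,0],0],[[0,0,0.003],[0,0,0],0]]' && python3 chk.py 4 &&
$P '[[[0,0,0.001],[0,0,0],0],[[0,0,0.002],[0,0,0],0],[[0,0,0.003],[0,0,0],0]]' && python3 chk.py 4 &&
$P '[[[0,0,0.001],[0,0,0],0],[[0,0,0.002],[0,0,0],0],[[0,0,0.003],[0,0,0],0]]' && python3 chk.py 4; } | grep '^F'
```

```text
F [-0.1  0.5  0.7] M [0.08 0.   0.  ] pos [568.  113.7 347.2] t 6.88
F [0.5 0.3 0.6] M [ 0.09  0.04 -0.01] pos [568.  113.6 344.2] t 7.13
F [-0.6 -1.1  0.8] M [0.1  0.03 0.03] pos [568.  113.7 341.2] t 7.38
F [-0.2  0.2  0.3] M [0.07 0.05 0.01] pos [568.  113.7 338.2] t 7.63
F [-0.3  0.6  0.2] M [ 0.03  0.05 -0.01] pos [568.  113.7 335.2] t 7.88
F [-0.5  0.9 -0.5] M [ 0.03  0.05 -0.05] pos [568.  113.7 332.2] t 8.13
F [ 0.3 -0.1  0.3] M [-0.01 -0.   -0.08] pos [568.  113.7 329.2] t 8.38
F [-0.6 -0.2 -0.4] M [ 0.03 -0.01 -0.01] pos [568.  113.7 326.2] t 8.63
F [-0.1  0.1 -0. ] M [-0.   -0.03  0.03] pos [568.  113.7 323.2] t 8.88
F [-0.7 -1.   0.1] M [ 0.    0.05 -0.01] pos [568.  113.6 320.2] t 9.13
```

```bash
P="python3 -m pendant"
{ $P '[[[0,0,0.0005],[0,0,0],0],[[0,0,0.001],[0,0,0],0],[[0,0,0.0015],[0,0,0],0],[[0,0,0.002],[0,0,0],0]]' && python3 chk.py 4 &&
$P '[[[0,0,0.0005],[0,0,0],0]]' && python3 chk.py 5 &&
$P '[[[0,0,0.0005],[0,0,0],0]]' && python3 chk.py 5 &&
$P '[[[0,0,0.0005],[0,0,0],0]]' && python3 chk.py 5 &&
$P '[[[0,0,0.0005],[0,0,0],0]]' && python3 chk.py 5 &&
$P '[[[0,0,0.0005],[0,0,0],0]]' && python3 chk.py 5 &&
$P '[[[0,0,0.0005],[0,0,0],0]]' && python3 chk.py 5 &&
$P '[[[0,0,0.0005],[0,0,0],0]]' && python3 chk.py 5 &&
$P '[[[0,0,0.0005],[0,0,0],0]]' && python3 chk.py 5 &&
$P '[[[0,0,0.0005],[0,0,0],0]]' && python3 chk.py 5 &&
$P '[[[0,0,0.0005],[0,0,0],0]]' && python3 chk.py 5 ; } | grep '^F'
```

```text
F [-0.8 -0.7 -0.5] M [-0.04 -0.01 -0.05] pos [568.  113.6 318.3] t 9.47
F [-0.2 -1.   0.5] M [-0.    0.05  0.01] pos [568.  113.6 317.8] t 9.55
F [0.4 0.2 0.6] M [ 0.01  0.01 -0.01] pos [568.  113.6 317.3] t 9.63
F [-0.1 -0.  -0.1] M [-0.    0.03 -0.02] pos [568.  113.7 316.8] t 9.72
F [ 0.8  0.  -0.5] M [-0.02  0.01 -0.02] pos [568.  113.6 316.3] t 9.8
F [ 0.2 -1.2 -0.4] M [-0.08 -0.03  0.01] pos [568.  113.6 315.8] t 9.88
F [-1.3 -0.4  4.9] M [-0.06  0.24 -0.  ] pos [568.  113.7 315.4] t 9.97
```

```bash
P="python3 -m pendant"
{ $P '[[[0,0,0.0004],[0,0,0],0],[[0,0,0.0004],[0,0,0],0]]' && python3 chk.py 12 && $P '[[[0,0,0],[0,0,0],0]]'&& python3 chk.py 12; } | grep '^F'
```

```text
F [-1.3 -0.8  5.3] M [-0.07  0.32 -0.  ] pos [568.  113.6 315.4] t 10.13
F [-1.5 -0.9  5.3] M [-0.12  0.34  0.01] pos [568.  113.6 315.4] t 10.22
```

The flange met the nose at TCP z = 315.4, against an expected 316, with 5 N. I'll release it and rise clear.

```bash
P="python3 -m pendant"
$P '[[[0,0,0],[0,0,0],0.02],[[0,0,0],[0,0,0],0.03],[[0,0,0],[0,0,0],0.035],[[0,0,0],[0,0,0],0.035],[[0,0,0],[0,0,0],0.035]]' 
$P '[[[0,0,-0.006],[0,0,0],0.035],[[0,0,-0.02],[0,0,0],0.035],[[0,0,-0.045],[0,0,0],0.035],[[0,0,-0.075],[0,0,0],0.035],[[0,0,-0.1],[0,0,0],0.035],[[0,0,-0.1],[0,0,0],0]]'
cat >> h.py <<'E'
u=np.array([np.cos(np.radians(165)),np.sin(np.radians(165)),0]); PIN=np.array([568,113.65,115.])
def tcp(x,z,t,L=178): return PIN+u*x+[0,0,z]+L*(np.sin(t)*u+[0,0,np.cos(t)])
E
python3 -c "
from h import *
t=np.radians(35); off=4*np.array([np.cos(t),-np.sin(t)])
P=np.array([55,38])+off-15*np.array([-np.sin(t),-np.cos(t)])
print(P);row(tcp(*P,t),-.2618,t);print(get_obs()['joint_positions'])
"
```

```text
time: 10.63
tool_pos: [568.0, 113.7, 314.7]
tcp_rot: [3.142, 0.0, -0.262]
contact_force: [0.2, 0.8, -0.4]
grip_width: 34.7
time: 11.13
tool_pos: [568.6, 113.8, 421.1]
tcp_rot: [-3.138, -0.01, -0.262]
contact_force: [0.7, 0.6, 0.0]
grip_width: 31.8
[66.88025472 47.99297492]
[-0.1707, 0.0006, 0.1107] [-0.0033, 0.6009, -0.0009] F [0.7 0.6 0. ] g 31.8 t 11.1333 pos [568.6 113.8 421.1] rot [-3.1383 -0.01   -0.2617]
[ 6.53567748e-02  4.29656831e-01  1.34356918e+00 -4.59186881e-05
  1.35786857e+00  1.89779898e+00]
```

```bash
P="python3 -m pendant"
$P '[[[-0.17,0,0.06],[0,0.61,0],0],[[-0.17,0,0.06],[0,0.61,0],0],[[-0.17,0,0.06],[0,0.61,0],0],[[-0.17,0,0.06],[0,0.61,0],0],[[-0.17,0,0.06],[0,0.61,0],0],[[-0.17,0,0.06],[0,0.61,0],0],[[-0.17,0,0.06],[0,0.61,0],0],[[-0.17,0,0.06],[0,0.61,0],0],[[-0.17,0,0.06],[0,0.61,0],0]]'
python3 -c "
from h import *
a=cap('top');b=cap('side')
f=lambda c,x,y:cv2.resize(c['color'][y:y+90,x:x+120,::-1],(400,300),interpolation=cv2.INTER_CUBIC)
cv2.imwrite('pics/g.png',np.hstack([f(b,205,245),f(a,140,190)]))
t=np.radians(35); off=4*np.array([np.cos(t),-np.sin(t)])
P=np.array([55,38])+off-15*np.array([-np.sin(t),-np.cos(t)])
row(tcp(*P,t),-.2618,t);print(get_obs()['joint_positions'])
"
```

```text
time: 11.88
tool_pos: [404.7, 157.6, 355.5]
tcp_rot: [-3.141, -0.61, -0.263]
contact_force: [0.2, -0.3, 0.5]
grip_width: 0.6
[-0.0267, 0.0001, 0.0381] [0.0004, 0.0009, -0.0013] F [0.4 0.4 0.3] g 0.3 t 11.9833 pos [404.9 157.4 355.3] rot [-3.1411 -0.6099 -0.2634]
[ 0.29208762  0.15465731  2.01680911 -0.64495769  0.52564465  2.61822081]
```

View pics/g.png

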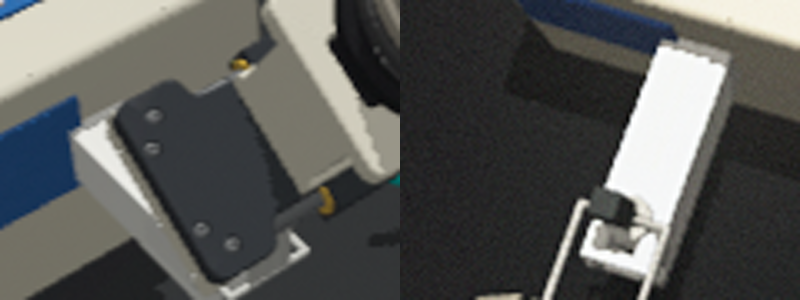

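The top crop shows the head and flange on the nose at about (615,210), with the ring still open towards the free end. The side view is covered by the gripper. Joints 4 and 5 are nearer their limits at a 35° tilt than I'd like, so I'll use 22°, which still clears the head.

```bash
python3 -c "
from h import *
t=np.radians(22); off=4*np.array([np.cos(t),-np.sin(t)])
P=np.array([55,38])+off-14*np.array([-np.sin(t),-np.cos(t)])
row(tcp(*P,t),-.2618,t)
# arc increments in tool frame (x,z), from start of contact
th=np.radians(np.arange(0,85,2)); ph=np.arctan2(28,55)-th; r=np.hypot(55,28)
A=np.c_[r*np.cos(ph),r*np.sin(ph)]; A=A-A[0]
tx=np.array([-np.cos(t),np.sin(t)]);tz=np.array([-np.sin(t),-np.cos(t)])
for k in range(0,len(th)-1,10): print(k*2,(np.c_[A[k+1:k+11]@tx-A[k]@tx,A[k+1:k+11]@tz-A[k]@tz]/1000).round(4).tolist())
"
```

```text
[0.0166, 0.0, 0.0431] [0.0003, -0.226, -0.0013] F [0.4 0.4 0.3] g 0.3 t 11.9833 pos [404.9 157.4 355.3] rot [-3.1411 -0.6099 -0.2634]
0 [[-0.0016, 0.0014], [-0.0031, 0.0029], [-0.0046, 0.0045], [-0.0061, 0.0061], [-0.0075, 0.0077], [-0.0088, 0.0094], [-0.0101, 0.0112], [-0.0113, 0.013], [-0.0124, 0.0148], [-0.0135, 0.0167]]
20 [[-0.001, 0.0019], [-0.002, 0.0038], [-0.0028, 0.0058], [-0.0036, 0.0078], [-0.0044, 0.0098], [-0.005, 0.0119], [-0.0056, 0.0139], [-0.0062, 0.016], [-0.0066, 0.0181], [-0.007, 0.0203]]
40 [[-0.0003, 0.0021], [-0.0005, 0.0043], [-0.0007, 0.0064], [-0.0007, 0.0086], [-0.0007, 0.0107], [-0.0007, 0.0129], [-0.0005, 0.015], [-0.0003, 0.0172], [0.0, 0.0193], [0.0004, 0.0214]]
60 [[0.0004, 0.0021], [0.001, 0.0042], [0.0016, 0.0063], [0.0022, 0.0083], [0.003, 0.0103], [0.0038, 0.0123], [0.0047, 0.0143], [0.0056, 0.0162], [0.0066, 0.0181], [0.0077, 0.02]]
80 [[0.0011, 0.0018], [0.0023, 0.0036]]
```

```bash
P="python3 -m pendant"
$P '[[[0.0166,0,0.0431],[0,-0.226,0],0],[[0.0166,0,0.0431],[0,-0.226,0],0],[[0.0166,0,0.0431],[0,-0.226,0],0],[[0.0166,0,0.0431],[0,-0.226,0],0],[[0.0166,0,0.0431],[0,-0.226,0],0]]'
python3 -c "
from h import *
b=cap('side')
cv2.imwrite('pics/i.png',cv2.resize(b['color'][240:340,210:343,::-1],(532,400),interpolation=cv2.INTER_CUBIC))
t=np.radians(22); off=4*np.array([np.cos(t),-np.sin(t)])
P=np.array([55,38])+off
row(tcp(*P,t),-.2618,t);print(get_obs()['joint_positions'])"
```

```text
time: 12.4
tool_pos: [440.8, 147.3, 329.2]
tcp_rot: [3.14, -0.387, -0.263]
contact_force: [0.7, 0.5, -0.2]
grip_width: 0.1
[0.0013, -0.0003, 0.0144] [0.0012, -0.0028, -0.0] F [ 1.2 -0.6 -0.2] g 0.5 t 12.45 pos [440.4 147.6 329.4] rot [ 3.1404 -0.3868 -0.2618]
[ 0.21068438  0.256043    1.91747644 -0.29289052  0.64138964  2.25009043]
```

View pics/i.png

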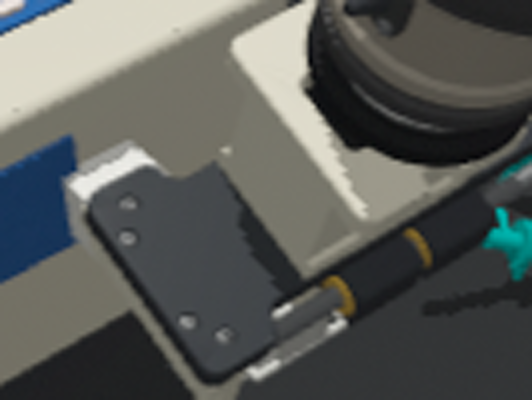

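```bash
P="python3 -m pendant"
{ $P '[[[0.0013,0,0.004],[0,0,0],0],[[0.0013,0,0.008],[0,0,0],0],[[0.0013,0,0.011],[0,0,0],0],[[0.0013,0,0.0125],[0,0,0],0],[[0.0013,0,0.014],[0,0,0],0]]' && python3 chk.py 8 0 &&
$P '[[[-0.0016,0,0.0014],[0,0,0],0],[[-0.0031,0,0.0029],[0,0,0],0],[[-0.0046,0,0.0045],[0,0,0],0],[[-0.0061,0,0.0061],[0,0,0],0],[[-0.0075,0,0.0077],[0,0,0],0]]' && python3 chk.py 8 0 &&
$P '[[[-0.0013,0,0.0017],[0,0,0],0],[[-0.0026,0,0.0035],[0,0,0],0],[[-0.0038,0,0.0053],[0,0,0],0],[[-0.0049,0,0.0071],[0,0,0],0],[[-0.006,0,0.009],[0,0,0],0]]' && python3 chk.py 8 0 &&
$P '[[[-0.001,0,0.0019],[0,0,0],0],[[-0.002,0,0.0038],[0,0,0],0],[[-0.0028,0,0.0058],[0,0,0],0],[[-0.0036,0,0.0078],[0,0,0],0],[[-0.0044,0,0.0098],[0,0,0],0]]' && python3 chk.py 8 0 &&
$P '[[[-0.0006,0,0.0021],[0,0,0],0],[[-0.0012,0,0.0041],[0,0,0],0],[[-0.0018,0,0.0062],[0,0,0],0],[[-0.0022,0,0.0083],[0,0,0],0],[[-0.0026,0,0.0105],[0,0,0],0]]' && python3 chk.py 8 0; } | grep '^F'
python3 -c "
from h import *
a=cap('top');b=cap('side')
f=lambda c,x,y:cv2.resize(c['color'][y:y+90,x:x+120,::-1],(400,300),interpolation=cv2.INTER_CUBIC)
cv2.imwrite('pics/j.png',np.hstack([f(b,205,255),f(a,140,210)]))
t=np.radians(22); off=4*np.array([np.cos(t),-np.sin(t)]); ph=np.arctan2(28,55)-np.radians(40)
P=61.7*np.array([np.cos(ph),np.sin(ph)])+[0,10]+off
row(tcp(*P,t),-.2618,t);print(get_obs()['joint_positions'])"
```

```text
F [-2.2  0.3  1.7] M [0.22 0.48 0.05] pos [446.8 146.2 316.4] t 12.87
F [-0.4 -0.1  0.9] M [0.13 0.21 0.01] pos [443.1 147.1 306.5] t 13.28
F [ 0.1 -0.5  1.4] M [ 0.11  0.23 -0.01] pos [441.  147.7 295.9] t 13.7
F [0.3 0.4 0.6] M [0.11 0.2  0.03] pos [440.6 147.8 285.1] t 14.12
F [-1.8  0.2  1.3] M [0.17 0.29 0.02] pos [442.1 147.4 274.4] t 14.53
[0.0001, -0.0001, -0.0004] [0.0004, 0.0006, 0.0002] F [-0.6  0.   0.9] g 0.4 t 14.6333 pos [442.  147.3 274.2] rot [ 3.1411 -0.3834 -0.2616]
[ 0.20859776  0.34767676  1.9808607  -0.36499002  0.49608576  2.33546152]
```

View pics/j.png

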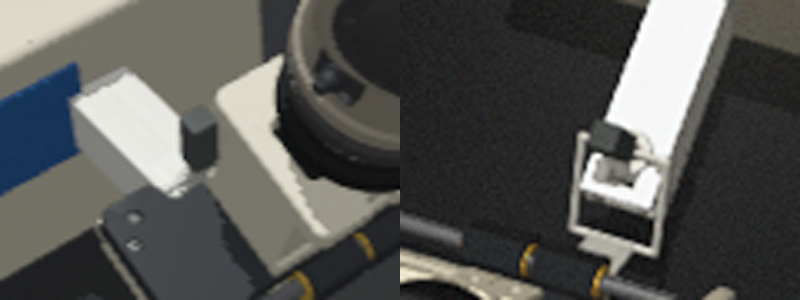

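The top crop shows the ring about 40° down, with its legs straddling the nose evenly and the tab under the fingertips at about (605,245). I'll continue through the balls.

```bash
P="python3 -m pendant"
{ $P '[[[-0.0003,0,0.0021],[0,0,0],0],[[-0.0005,0,0.0043],[0,0,0],0],[[-0.0007,0,0.0064],[0,0,0],0],[[-0.0007,0,0.0086],[0,0,0],0],[[-0.0007,0,0.0107],[0,0,0],0]]' && python3 chk.py 12 0 &&
$P '[[[0,0,0.0022],[0,0,0],0],[[0.0002,0,0.0043],[0,0,0],0],[[0.0004,0,0.0065],[0,0,0],0]]' && python3 chk.py 14 0 &&
$P '[[[0.0003,0,0.0021],[0,0,0],0],[[0.0007,0,0.0042],[0,0,0],0]]' && python3 chk.py 14 0 &&
$P '[[[0.0004,0,0.0021],[0,0,0],0],[[0.001,0,0.0042],[0,0,0],0]]' && python3 chk.py 14 0 &&
$P '[[[0.0006,0,0.0021],[0,0,0],0],[[0.0012,0,0.0041],[0,0,0],0],[[0.002,0,0.0061],[0,0,0],0]]' && python3 chk.py 14 0;  } | grep '^F'
python3 -c "
from h import *
t=np.radians(22); off=4*np.array([np.cos(t),-np.sin(t)]); ph=np.arctan2(28,55)-np.radians(70)
P=61.7*np.array([np.cos(ph),np.sin(ph)])+[0,10]+off
row(tcp(*P,t),-.2618,t);print(get_obs()['joint_positions'])"
```

```text
F [-1.7  0.6  0.6] M [ 0.14  0.42 -0.01] pos [445.2 146.5 264.1] t 15.05
F [-1.3  0.4  0.3] M [0.08 0.38 0.03] pos [448.2 145.7 258.4] t 15.3
F [0.1 0.7 0.2] M [0.15 0.3  0.  ] pos [450.4 145.2 254.8] t 15.47
F [-1.4  1.2  0.7] M [ 0.18  0.32 -0.02] pos [452.8 144.6 251.3] t 15.63
F [-1.2  1.   1.3] M [0.07 0.27 0.02] pos [456.8 143.5 246.4] t 15.88
[-0.0003, 0.0, -0.0001] [-0.0001, -0.0004, 0.0001] F [-1.2  1.   1.3] g 0.7 t 15.8833 pos [456.8 143.5 246.4] rot [-3.1415 -0.3844 -0.2617]
[ 0.19268446  0.41544724  1.97745205 -0.40457201  0.43110977  2.3669665 ]
```

```bash
P="python3 -m pendant"
{ $P '[[[0.0008,0,0.002],[0,0,0],0],[[0.0017,0,0.004],[0,0,0],0]]' && python3 chk.py 14 0 &&
$P '[[[0.0009,0,0.0019],[0,0,0],0],[[0.0019,0,0.0038],[0,0,0],0],[[0.003,0,0.0057],[0,0,0],0]]' && python3 chk.py 14 0 &&
$P '[[[0.0005,0,0.0009],[0,0,0],0]]' && python3 chk.py 10 0 &&
$P '[[[0.0006,0,0.0009],[0,0,0],0]]' && python3 chk.py 10 0 &&
$P '[[[0.0006,0,0.0009],[0,0,0],0]]' && python3 chk.py 10 0 &&
$P '[[[0.0006,0,0.0009],[0,0,0],0]]' && python3 chk.py 10 0 ;  } | grep '^F'
python3 -c "
from h import *
a=cap('top');b=cap('side')
f=lambda c,x,y:cv2.resize(c['color'][y:y+90,x:x+120,::-1],(400,300),interpolation=cv2.INTER_CUBIC)
cv2.imwrite('pics/k.png',np.hstack([f(b,205,255),f(a,140,210)]))
t=np.radians(22); off=4*np.array([np.cos(t),-np.sin(t)]); ph=np.arctan2(28,55)-np.radians(84.2)
P=61.7*np.array([np.cos(ph),np.sin(ph)])+[0,10]+off
row(tcp(*P,t),-.2618,t);print(get_obs()['joint_positions'])"
```

```text
F [-0.1 -0.3  1.2] M [0.12 0.18 0.  ] pos [459.8 142.7 243.4] t 16.05
F [-0.   0.1  1.5] M [0.07 0.13 0.01] pos [464.6 141.4 239.3] t 16.3
F [0.9 0.4 2.2] M [0.1  0.02 0.04] pos [465.5 141.2 238.6] t 16.38
F [1.  0.7 2.1] M [0.14 0.05 0.02] pos [466.2 141.  238.1] t 16.47
F [0.7 0.4 2.7] M [0.02 0.03 0.07] pos [467.  140.8 237.5] t 16.55
F [-0.1  0.1  2.2] M [ 0.04 -0.   -0.03] pos [467.9 140.5 236.9] t 16.63
[-0.0002, 0.0, 0.0002] [-0.0002, -0.0005, 0.0001] F [0.5 0.7 0.9] g 0.5 t 16.7333 pos [467.9 140.5 236.9] rot [-3.1415 -0.3845 -0.2617]
[ 0.18123216  0.44564115  1.96157364 -0.41003037  0.41480131  2.36364918]
```

View pics/k.png

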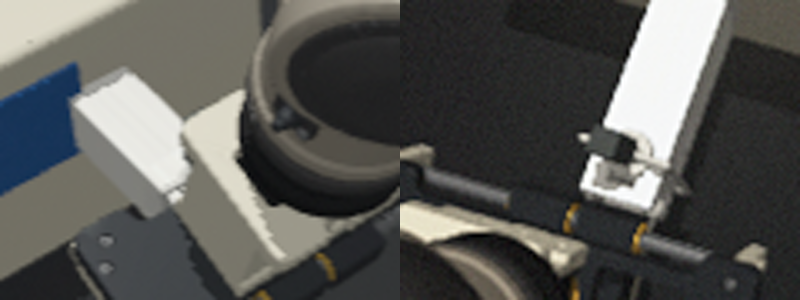

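The ring's legs now look near vertical and the end stop hasn't been felt. I'll take small steps on until it pushes back.

```bash
P="python3 -m pendant"
{ $P '[[[0.0004,0,0.0005],[0,0,0],0]]' && python3 chk.py 6 0 &&
$P '[[[0.0004,0,0.0005],[0,0,0],0]]' && python3 chk.py 6 0 &&
$P '[[[0.0004,0,0.0005],[0,0,0],0]]' && python3 chk.py 6 0 &&
$P '[[[0.0004,0,0.0005],[0,0,0],0]]' && python3 chk.py 6 0 &&
$P '[[[0.0004,0,0.0005],[0,0,0],0]]' && python3 chk.py 6 0 &&
$P '[[[0.0004,0,0.0005],[0,0,0],0]]' && python3 chk.py 6 0 ;  } | grep '^F'
```

```text
F [0.6 0.5 2.6] M [ 0.06 -0.04 -0.02] pos [468.3 140.4 236.6] t 16.82
F [ 0.4 -0.4  2.7] M [0.05 0.01 0.02] pos [468.8 140.3 236.3] t 16.9
F [ 1.2 -0.5  2.5] M [ 0.02 -0.05  0.  ] pos [469.4 140.1 236. ] t 16.98
F [-0.5 -0.6  3.5] M [ 0.1  -0.02 -0.  ] pos [469.9 140.  235.6] t 17.07
F [-1.   0.   5.8] M [ 0.1   0.1  -0.03] pos [470.4 139.8 235.3] t 17.15
F [-3.4  1.8  6.5] M [0.19 0.27 0.14] pos [470.8 139.7 235. ] t 17.23
```

That's the end stop: the force rises to 7.6 N at about 1.47 rad. I'll back off and look.

```bash
P="python3 -m pendant"
$P '[[[-0.001,0,-0.002],[0,0,0],0],[[-0.004,0,-0.006],[0,0,0],0],[[-0.01,0,-0.016],[0,0,0],0],[[-0.02,0,-0.04],[0,0,0],0],[[-0.04,0,-0.07],[0,0,0],0],[[-0.06,0,-0.1],[0,0,0],0],[[-0.07,0,-0.13],[0,0,0],0],[[-0.07,0,-0.13],[0,0,0],0]]'
$P '[[[0,0.04,-0.02],[0,0,0],0],[[0,0.08,-0.02],[0,0,0],0],[[0,0.12,-0.02],[0,0,0],0],[[0,0.16,-0.02],[0,0,0],0],[[0,0.2,-0.02],[0,0,0],0],[[0,0.2,-0.02],[0,0,0],0]]'
python3 -c "
from h import *
a=cap('top');b=cap('side')
f=lambda c,x,y:cv2.resize(c['color'][y:y+60,x:x+80,::-1],(400,300),interpolation=cv2.INTER_CUBIC)
g=lambda c:cv2.resize(c['color'][:,:,::-1],(400,300))
cv2.imwrite('pics/l.png',np.vstack([np.hstack([f(b,225,280),f(a,170,225)]),np.hstack([g(b),g(a)])]))"
```

```text
time: 17.9
tool_pos: [357.9, 169.8, 332.4]
tcp_rot: [-3.139, -0.387, -0.261]
contact_force: [0.7, -0.2, 0.2]
grip_width: 0.2
time: 18.4
tool_pos: [300.8, -23.7, 347.6]
tcp_rot: [3.141, -0.384, -0.263]
contact_force: [0.1, 0.1, -0.3]
grip_width: 0.3
```

View pics/l.png

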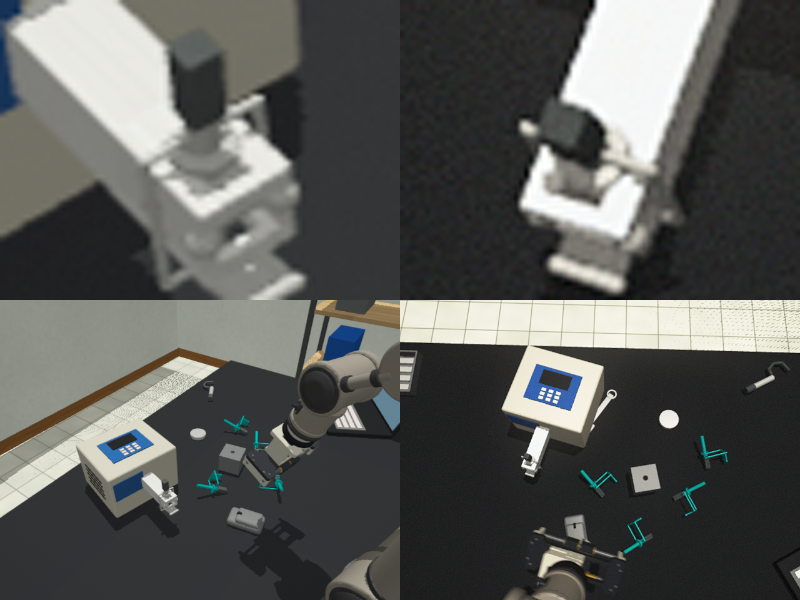

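In the side crop the ring's legs hang down both flanks at about (165,240), with the tab under the free end. In the top crop the tab edge is at about (588,275). The mouse, spanner and block are where they were. One numeric check of the ring angle and the seating.

```bash
python3 -c "
from h import *
a=cap('top');b=cap('side')
A=lambda x,y:(170+(x-400)/5-.4,225+y/5-.4);B=lambda x,y:(225+x/5-.4,280+y/5-.4)
print('obs tab top',A(588,275),'side',B(260,288)); 
uy=np.array([-u[1],u[0],0])
for th in(1.2,1.3,1.4,1.47):
    ph=np.arctan2(28,55)-th; p=PIN+u*61.7*np.cos(ph)+[0,0,10+61.7*np.sin(ph)]
    print(th,proj(a,p).round(1),proj(b,p).round(1),'side ends',proj(b,p+12*uy).round(1),proj(b,p-12*uy).round(1))
print('head top exp',proj(a,PIN+[0,0,48]),proj(b,PIN+[0,0,48]),'obs',A(575,120),B(195,48))
print('foot of leg bar exp',[proj(b,PIN+u*55*np.cos(t)-22*uy+[0,0,10-55*np.sin(t)]).round(1) for t in(1.3,1.4,1.47)],'obs',B(168,285))
"
```

```text
obs tab top (207.2, 279.6) side (276.6, 337.20000000000005)
1.2 [203.3 285.2] [283.6 338.8] side ends [289.4 335.1] [277.6 342.6]
1.3 [204.7 283.2] [282.1 339. ] side ends [287.9 335.3] [276.2 342.8]
1.4 [206.2 280.9] [280.4 338.9] side ends [286.2 335.2] [274.5 342.6]
1.47 [207.3 279.2] [279.2 338.6] side ends [284.9 334.9] [273.3 342.3]
head top exp [201.45281802 248.49534535] [263.6081719  288.71824206] obs (204.6, 248.6) (263.6, 289.20000000000005)
foot of leg bar exp [array([261.7, 339.1]), array([259.8, 337.7]), array([258.5, 336.5])] obs (258.20000000000005, 336.6)
```

Both views match 1.47 rad to within a pixel, apart from a rougher side reading of the tab. The head height also fits a seated pin. Handing in.

```bash
python3 -c "
from plant import *
print(get_obs()['time'],get_obs()['contact_force']);print(close_job())"
```

```text
18.6 [-0.69359005  0.48261729 -0.68348874]
the job is handed in; nothing more can be done
None
```

The drawbar is locked: the pin is fully home in the nose, the ring is closed against its end stop, and the robot has let go. I handed the job in at 18.6 s; it gives no verdict.

- **Pin:** I took the steel pin from the stand and lowered it about 4 mm to the housing side of the slot's centre, where the pictures showed the hole. It went in at the first try without touching anything. The flange met the nose at about 5 N, at the expected height: TCP z 315.4 mm against 316 mm.
- **Ring:** I swung it down by its tab with closed fingers, at up to about 3 N until the end stop. I saw no separate force peak as it passed the balls. At the end stop the push peaked at about 7.6 N.
- **Ring angle:** In the last pictures the tab in the top view and the ring's foot in the side view match 1.47 rad to within half a pixel. The side-view tab reading was 2–3 pixels off, but it was a rough reading of a blurred edge.
- **Head height:** The side view agreed with a seated pin. My top-view reading was 3 pixels off sideways, probably because I included part of the head's side face.
- **Bystanders:** The mouse, spanner and hardness block look unmoved. The gripper was clear of everything, with the force reading only noise.

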